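Rock the ball feeder's gate over and feed the grinding balls down the other chute

ROBOT

A 7-joint arm with a two-finger parallel gripper is mounted at the origin on a cart in front of the work surface, level with it; the furniture and walls round the work are solid. World frame = base frame: x ahead of the robot, y to its left, z up, the work surface at z = 0. Lengths are in m, angles in rad, forces in N, time in s.
With the tool pointing down it reaches from about 0.4 to 0.85 m from the base axis. Payload 6.9 kg.
Tool frame: the origin (TCP) lies midway between the tips of the shut fingers; the grasp point (between the pads) lies behind it (ctrl.pinch_z is the z of the grasp point in the tool frame, in m); z points along the fingers, y is the direction in which the jaws open and shut (so a half turn about z gives the same grasp; the last joint's range is limited). The gripper opens to 85 mm and grips with 20 to 120 N. Pads are 22 mm wide; open, the fingers measure 114 mm over their backs; the gripper's body (76 mm by 85 mm) begins 54 mm behind the grasp point. The pads swing forward as they close: fully open they stand 13 mm farther back than shut.
Start: joints at [1.258, 0.507, -0.238, 1.5, 0.126, 1.149, -0.155], TCP at [0.254, -0.571, 0.231] pointing down, gripper open.
Joint ranges: [-3.08, 3.08], [-0.24, 2.05], [-1.43, 1.35], [0, 2.5], [-1.52, 4.66], [0.17, 1.96], [-2.89, 2.89]. Speed limits (rad/s): [2.39, 2.39, 3.14, 3.14, 3.14, 3.14, 3.14].

INTERFACE

Orientations are given as a unit quaternion [w, x, y, z].
In Python, from station import ctrl, get_state, vision, ticket, models gives the robot as it stands. Calls block until the motion is done:
- ctrl.movep(position, orientation): joint-space move of the TCP to a pose.
- ctrl.movel(position, frame=None, max_speed=0.15): straight line of the TCP; frame=None keeps the orientation; max_speed is the mean speed in m/s.
- ctrl.set_joints(angles): joint-space move.
- ctrl.ungrasp() and ctrl.close_gripper(force=None): open the fingers fully, or close them until they stop; force is the grip in N (None keeps the last).
- ctrl.pause(seconds).
- ctrl.ik(position, orientation): joint angles nearest the present ones, or None.
- get_state(): the state.
- vision.grab_frame(name): name is "scene" or "side" or "wrist"; returns (picture, depth): 480x640x3 uint8, blue, green, red; 480x640 float32, m along the optical axis (not along the pixel's ray), 0 where there is no reading.
- vision.camera_info(name): a dict with "mtx" (3x3 intrinsics, pixels), "R" (3x3) and "t" (3): a world point X has camera coordinates R X + t; the wrist camera has in their place "hand_eye" (4x4, takes a point from camera to tool coordinates, whose origin is the TCP and whose axes are the flange's). Camera axes: x right, y down, z forward; pixel columns grow to the right and rows downward; lengths in m; the calibration is good to about 2 mm. The wrist camera is an equidistant fisheye: a pixel r from the principal point sees the ray r / f radians off the axis. A picture is of the moment at which its call begins: read the wrist's pose just before it. camera_info takes no time and is no camera call.
A pose or a line that the arm cannot do raises ctrl.Unreachable and nothing moves.
- ticket.close_job(): hands the job in, once; it reports no verdict.
Trained networks look in the newest picture that a camera, given by its name, has taken for a name from the list of things; names that differ only in an ending like _2 or _b are one class to them, and where a whole thing is asked for, a point or a joint stands for the part that bears it (a point fixed in the world has none). Each returns a list of dicts, best first, with "p" (0 to 1); they miss things now and then, are a little off and sometimes report something else, mostly with a low value. They report only what shows in the picture. A call takes as long as a camera call.
- models.recognise(camera, target): "point" ([column, row] in pixels, amid what is visible of it).
- models.masks_of(camera, target): "mask" (480x640 bool, what is visible of it) and "point" ([column, row] in pixels, amid what is visible of it).
The state is a dict: "time": time; "qpos": joint angles; "qd": joint speeds; "tau": joint torques, N m; "tcp_pos": TCP position; "eef_rot": TCP orientation; "contact_force": force on the tool from outside, world axes, zero at the start; "wrist_torque": the same for the moment, N m; "width": finger opening in m.
Only numpy, scipy, OpenCV 4.12 (cv2) and the standard library are available. Lean on these libraries where they do the work, as an engineer would, in place of code of your own. Each camera call takes 0.05 s, during which the arm holds its last target. There are 200 camera calls.

TASK

The rocker gate of the ball feeder now leads to one of its two chutes, which is the wrong one. First press the gate's raised pad down with a fingertip so that the gate tips fully over to the other chute, then push the two steel grinding balls along the feed ledge with a fingertip until both drop onto the gate, run down that other chute and come to rest at its end. Only press and push: do not lift the balls, leave the gate tipped over, and do not disturb the things standing around.

Things in the scene. Friction and masses are not known exactly. Their poses are not given: they have to be found in the camera images.
- ball_feeder: Fixed aluminium and grey plastic ball feeder, 200 x 470 x 160 mm. Origin on the worktop under the middle of its gate; x away from the robot, y left, z up. A feed ledge comes towards the robot from its middle (x -155 to -20 mm). An upright back plate (x 24 to 30, y +-75, top z 152 mm) stands behind the gate; between ledge and plate is a 44 mm gap over the gate into which balls drop.
- rocker_gate (a joint): Tilt (rad) of the rocker gate, a seesaw trough 200 mm long along the feeder's y, pivot 85 mm high. -0.2: left (+y) end low, leads to the left chute; +0.2: right end low, leads to the right chute. Starts on either side. A steel weight above the pivot behind the back plate (top at 158 mm) drops it to either stop; pressing the raised pad past the middle (about 1 N) tips it over.
- pad_left (a point): Middle of the top of the gate's left press pad, a ribbed aluminium tongue 44 x 44 mm sticking out of the gate towards the robot, 78 mm left of the feeder's middle and 46 mm nearer the robot than it. About 104 mm high when raised, 73 mm when low. Axes as the gate's.
- pad_right (a point): The same on the right press pad, 78 mm right of the feeder's middle.
- ball_rear_center (a point): Centre of the rear (nearer the robot at the start) of two steel grinding balls, 30 mm diameter, about 0.11 kg, that lie one behind the other on the feed ledge. Its axes roll with the ball.
- ball_front_center (a point): Centre of the front steel grinding ball, the same, 30 mm diameter, touching the rear one or nearly so; pushing the rear ball pushes both.
- feed_stop (a point): Point on the ledge's floor at its near end, on its middle line, at the inner face of the stop (6 mm thick). The ledge is a channel 34 mm wide inside; walls and stop stand 6 to 7 mm above the floor, so a fingertip can push from behind, above the stop, its tip 10 to 15 mm over the floor. Floor 102 mm high here, rising to the lip: balls rest against the stop. Axes as the feeder's: x along the ledge.
- feed_lip (a point): Point at the far edge of the ledge's floor, on the middle line, 109 mm high, over the gate's near edge, 129 mm from feed_stop. A ball drops onto the gate once its centre passes this point. Axes as the feeder's.
- chute_end_left (a point): Point on the floor near the end of the left chute, 200 mm left of the feeder's middle, where a ball comes to rest. The chute (42 mm wide inside, rims up to 90 mm high) starts at the gate's end and falls outward to an end wall 213 mm from the feeder's middle. Axes as the feeder's.
- chute_end_right (a point): The same in the right chute, 200 mm right of the feeder's middle.
- beaker: Small glass beaker, 54 mm diameter, 70 mm high, bystander to the left in front of the feeder. Origin under its middle.
- tip_box_orange: Clear pipette tip box, 95 x 124 x 82 mm, bystander to the right in front of the feeder. Origin under its middle.
- sample_cup: White-capped sample cup, 62 mm diameter, 66 mm high, bystander to the left. Origin under its middle.
- reagent_bottle: Blue-capped small bottle, 46 mm diameter, 96 mm high, bystander to the left. Origin under its middle.

How it is judged:
On the way, in this order (a step that is already met when the one before it is completed fails the run):
1. the gate is tipped over to its other stop while both balls still lie on the feed ledge (distance of pad_left from where it was at the start of the episode above 0.022 m and (value of joint rocker_gate above 0.17 rad or value of joint rocker_gate below -0.17 rad) and x of each of ball_rear_center, ball_front_center in the frame of ball_feeder below -0.035 m), for 0.2 s.
2. both balls have run into the chute that the gate now leads to (((y of each of ball_rear_center, ball_front_center in the frame of ball_feeder above 0.14 m and x of ball_rear_center in the frame of ball_feeder between -0.022 and 0.022 m and z of ball_rear_center in the frame of ball_feeder between 0.045 and 0.085 m and x of ball_front_center in the frame of ball_feeder between -0.022 and 0.022 m and z of ball_front_center in the frame of ball_feeder between 0.045 and 0.085 m and value of joint rocker_gate below -0.17 rad) or (y of each of ball_rear_center, ball_front_center in the frame of ball_feeder below -0.14 m and x of ball_rear_center in the frame of ball_feeder between -0.022 and 0.022 m and z of ball_rear_center in the frame of ball_feeder between 0.045 and 0.085 m and x of ball_front_center in the frame of ball_feeder between -0.022 and 0.022 m and z of ball_front_center in the frame of ball_feeder between 0.045 and 0.085 m and value of joint rocker_gate above 0.17 rad))), for 0.2 s.
At the end, for the whole second after the job is handed in: The gate rests at the stop opposite to where it started (beyond 0.17 rad), and both balls lie at rest (under 0.03 m/s) in the chute on its low side, their centres more than 140 mm to that side of the feeder's middle (distance of pad_left from where it was at the start of the episode above 0.022 m and ((y of each of ball_rear_center, ball_front_center in the frame of ball_feeder above 0.14 m and x of ball_rear_center in the frame of ball_feeder between -0.022 and 0.022 m and z of ball_rear_center in the frame of ball_feeder between 0.045 and 0.085 m and x of ball_front_center in the frame of ball_feeder between -0.022 and 0.022 m and z of ball_front_center in the frame of ball_feeder between 0.045 and 0.085 m and value of joint rocker_gate below -0.17 rad) or (y of each of ball_rear_center, ball_front_center in the frame of ball_feeder below -0.14 m and x of ball_rear_center in the frame of ball_feeder between -0.022 and 0.022 m and z of ball_rear_center in the frame of ball_feeder between 0.045 and 0.085 m and x of ball_front_center in the frame of ball_feeder between -0.022 and 0.022 m and z of ball_front_center in the frame of ball_feeder between 0.045 and 0.085 m and value of joint rocker_gate above 0.17 rad)) and linear speed of each of ball_rear, ball_front below 0.03 m/s); the robot touches nothing.
It fails at once if a ball is lifted (its centre over 155 mm above the feeder's foot; it is at most 124 mm on the ledge) (z of any of ball_rear_center, ball_front_center in the frame of ball_feeder above 0.155 m).
It fails at once if a ball falls off the feeder (height (world z) of any of ball_rear_center, ball_front_center below 0.04 m).
It fails at once if a bystander is moved more than 20 mm (distance of any of beaker, tip_box_orange, sample_cup, reagent_bottle from where it was at the start of the episode above 0.02 m).
It also fails if it takes over 48 s, if anything falls off the work surface, if the arm or the gripper's body presses on something with over 40 N, if the wrist force passes 120 N, or if a joint passes its speed limit or range.

## Working session

There is one attempt and no reset: what is moved stays moved. The work goes in short steps, each a Python script; the robot and the scene stay as the last script left them, time stands still between calls to the robot, and variables do not carry over. Pictures are saved under pics/ and viewed, about 8 in all and at most 12, crops included, and the job is handed in when it is done.

```bash
mkdir -p pics; ls; cat > h.py <<'E'
import numpy as np, cv2
from station import ctrl, get_state, vision, ticket, models
def world(cam,px,d,R=3):
    i=vision.camera_info(cam);c,r=int(round(px[0])),int(round(px[1]))
    w=d[max(r-R,0):r+R+1,max(c-R,0):c+R+1];w=w[w>0]
    if not len(w): return None
    z=np.median(w);p=np.linalg.inv(i["mtx"])@[px[0],px[1],1]*z
    return np.asarray(i["R"]).T@(p-np.asarray(i["t"]))
E
python3 - <<'E'
from h import *
np.set_printoptions(precision=3,suppress=True)
s=get_state();print(s["time"],s["tcp_pos"],s["eef_rot"],s["width"],ctrl.pinch_z)
for cam in("scene","side"):
    im,d=vision.grab_frame(cam);cv2.imwrite(f"pics/{cam}0.png",im);np.save(cam+"_d.npy",d)
    for n in("ball_feeder","pad_left","pad_right","ball_rear_center","ball_front_center","feed_stop","feed_lip","chute_end_left","chute_end_right","beaker","tip_box_orange","sample_cup","reagent_bottle"):
        for q in models.recognise(cam,n)[:2]: print(cam,n,round(q["p"],2),np.array(q["point"]),world(cam,q["point"],d))
E
```

```text
pics
0.0 [ 0.254 -0.571  0.23 ] [-0.001  0.978  0.208 -0.   ] 0.08528491310891137 -0.0187
scene ball_feeder 0.41 [308.7 230.9] [0.63  0.046 0.086]
scene pad_left 0.94 [310.  229.6] [0.629 0.043 0.089]
scene pad_right 0.92 [309.3 229. ] [0.637 0.041 0.087]
scene ball_rear_center 0.55 [165.8 286.9] [0.58  0.407 0.061]
scene ball_rear_center 0.49 [330.  245.5] [0.482 0.068 0.125]
scene feed_stop 0.74 [318.1 245.4] [0.533 0.071 0.1  ]
scene feed_lip 0.65 [319.  245.1] [0.527 0.071 0.104]
scene chute_end_left 0.71 [314.5 245.5] [0.646 0.022 0.031]
scene chute_end_right 0.67 [316.6 246.8] [0.641 0.019 0.029]
scene chute_end_right 0.48 [475.1 260.5] [ 0.363 -0.246  0.066]
scene beaker 0.85 [269.  305.9] [0.438 0.232 0.048]
scene beaker 0.24 [309.3 232. ] [0.613 0.053 0.092]
scene tip_box_orange 0.71 [474.8 256.9] [ 0.365 -0.245  0.075]
scene sample_cup 0.7 [163.4 288.5] [0.579 0.412 0.06 ]
scene reagent_bottle 0.89 [204.2 319.7] [0.442 0.365 0.056]
side ball_feeder 0.94 [288.5 266. ] [0.595 0.115 0.075]
side pad_left 0.8 [289.2 245.8] [0.623 0.04  0.09 ]
side pad_right 0.66 [290.8 246.7] [0.617 0.044 0.09 ]
side ball_front_center 0.62 [325.3 244.9] [0.518 0.066 0.122]
side feed_stop 0.93 [287.9 264.7] [0.598 0.112 0.076]
side feed_lip 0.9 [287.5 265.4] [0.598 0.113 0.075]
side chute_end_left 0.33 [288.2 265.8] [0.595 0.115 0.075]
side chute_end_right 0.62 [287.7 267.2] [0.595 0.121 0.074]
side beaker 0.77 [328.5 313.6] [0.449 0.245 0.049]
side beaker 0.38 [327.6 241.8] [0.514 0.063 0.13 ]
side tip_box_orange 0.8 [398.7 226.4] [ 0.399 -0.232  0.065]
side sample_cup 0.7 [231.2 341.5] [0.59  0.429 0.063]
side reagent_bottle 0.81 [305.  344.6] [0.453 0.38  0.057]
```

```bash
python3 - <<'E'
import cv2
for c,(x,y,w,h) in {"scene":(130,130,380,220),"side":(170,160,280,220)}.items():
    i=cv2.imread(f"pics/{c}0.png")[y:y+h,x:x+w]; cv2.imwrite(f"pics/{c}0c.png",cv2.resize(i,None,fx=2,fy=2,interpolation=3))
E
```

```text
(no output)
```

View pics/scene0c.png

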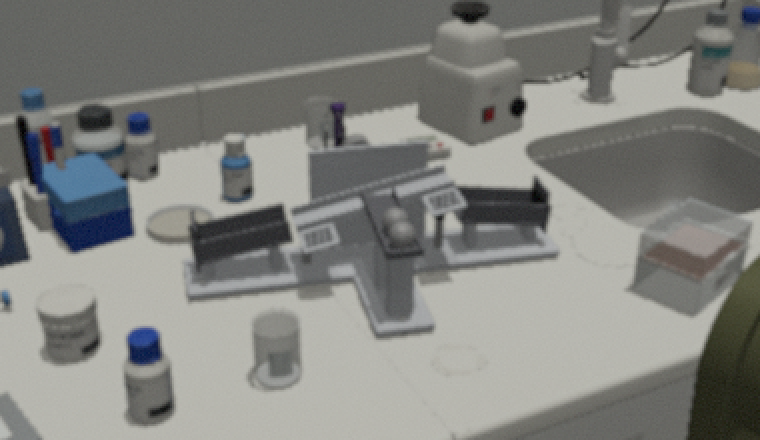

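View pics/side0c.png

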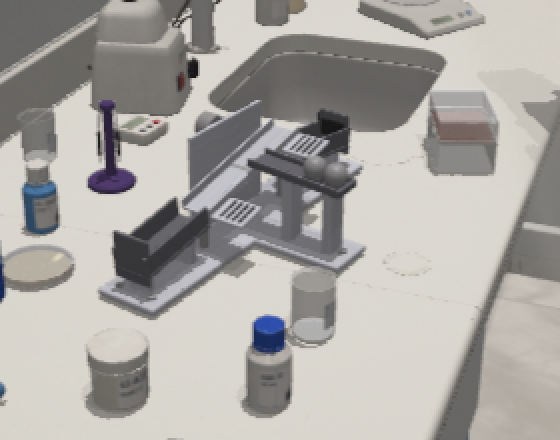

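```bash
python3 - <<'E'
from h import *
from scipy.optimize import least_squares
np.set_printoptions(precision=4,suppress=True)
L=np.array([[-46,78,73],[-46,-78,104],[-136,0,118],[-106,0,119.6],[27,75,152],[27,-75,152]])/1000
P={"scene":[(289,248),(352,230.5),(330.5,247),(328,237.5),(284.5,205),(343.5,201.5)],
"side":[(289,265.5),(323,233.5),(338.5,247.5),(327.5,243.5),(265,232.5),(300.5,211.5)]}
C={k:vision.camera_info(k) for k in P}
def w(v): 
    c,s=np.cos(v[2]),np.sin(v[2]);return L@np.array([[c,-s,0],[s,c,0],[0,0,1]]).T+[v[0],v[1],0]
def f(v):
    r=[]
    for k in P:
        q=w(v)@np.array(C[k]["R"]).T+np.array(C[k]["t"]);q=q@np.array(C[k]["mtx"]).T
        r.append(q[:,:2]/q[:,2:]-P[k])
    return np.ravel(r)
o=least_squares(f,[.65,.03,0],loss="soft_l1");print(o.x);print(f(o.x).reshape(2,-1,2));print(w(o.x))
for k in P:
    d=np.load(k+"_d.npy")
    for p in P[k][:4]: print(k,world(k,p,d,1))
np.save("pose.npy",o.x)
E
```

```text
[ 0.6192  0.0303 -0.2391]
[[[-0.2714  0.6644]
  [ 0.9723 -0.4441]
  [ 0.5512 -0.2004]
  [-0.3722  2.1975]
  [-0.9102  0.0865]
  [ 0.3766 -2.1325]]

 [[-0.0436  1.503 ]
  [ 0.8464 -0.4268]
  [-0.4694  0.4039]
  [ 0.0113  0.7198]
  [-0.1143 -2.7595]
  [-0.4616 -1.3258]]]
[[ 0.5929  0.1169  0.073 ]
 [ 0.556  -0.0346  0.104 ]
 [ 0.487   0.0625  0.118 ]
 [ 0.5162  0.0554  0.1196]
 [ 0.6632  0.0967  0.152 ]
 [ 0.6276 -0.049   0.152 ]]
scene [0.5969 0.1145 0.0721]
scene [ 0.5575 -0.0329  0.1025]
scene [0.4778 0.069  0.1239]
scene [0.5089 0.0585 0.1295]
side [0.5922 0.1183 0.078 ]
side [ 0.5554 -0.026   0.1066]
side [0.4826 0.0733 0.1249]
side [0.5125 0.0668 0.1274]
```

```bash
cat >> h.py <<'E'
PO=np.load("pose.npy")
def W(x,y,z,v=None):
    v=PO if v is None else v
    c,s=np.cos(v[2]),np.sin(v[2]);return np.array([v[0]+c*x-s*y,v[1]+s*x+c*y,z])
def Q(yaw): return [0,np.cos(yaw/2),np.sin(yaw/2),0]
E
python3 - <<'E'
from h import *
np.set_printoptions(precision=3,suppress=True)
q=Q(PO[2])
for p in [(-.12,-.03,.27),(-.046,-.078,.12),(-.046,-.078,.08),(-.18,0,.16),(-.18,0,.116),(-.03,0,.122)]:
    print(p,ctrl.ik(W(*p),q),ctrl.ik(W(*p),Q(PO[2]+np.pi)))
ctrl.close_gripper()
ctrl.movep(W(-.12,-.03,.27),q)
s=get_state();im,d=vision.grab_frame("wrist");cv2.imwrite("pics/w1.png",im);np.save("w1_d.npy",d)
np.savez("w1.npz",p=s["tcp_pos"],q=s["eef_rot"])
print(s["time"],s["tcp_pos"],s["width"],vision.camera_info("wrist"))
for n in("pad_left","pad_right","ball_rear_center","ball_front_center"):
    print(n,[(round(a["p"],2),a["point"]) for a in models.recognise("wrist",n)[:2]])
E
```

```text
(-0.12, -0.03, 0.27) [ 0.315  0.303 -0.571  1.761  0.18   1.129 -2.123] [ 0.639  0.421 -1.093  1.758  0.399  1.208  0.768]
(-0.046, -0.078, 0.12) [ 0.171  0.52  -0.231  1.832  0.158  0.807 -1.95 ] [ 0.588  0.661 -0.93   1.827  0.633  0.983  0.72 ]
(-0.046, -0.078, 0.08) [ 0.14   0.571 -0.185  1.873  0.153  0.712 -1.943] [ 0.568  0.713 -0.903  1.867  0.703  0.917  0.658]
(-0.18, 0, 0.16) [ 0.198  0.356 -0.558  2.041  0.257  0.811 -2.32 ] [ 0.533  0.493 -1.091  2.038  0.548  0.937  0.481]
(-0.18, 0, 0.116) [ 0.099  0.409 -0.435  2.1    0.268  0.685 -2.324] [ 0.429  0.52  -0.943  2.096  0.587  0.812  0.457]
(-0.03, 0, 0.122) [ 0.074  0.566 -0.281  1.738  0.197  0.865 -2.104] [ 0.466  0.727 -0.987  1.733  0.685  1.067  0.576]
4.475 [0.496 0.029 0.27 ] 6.989128562456706e-05 {'mtx': array([[371.648,   0.   , 320.74 ],
       [  0.   , 371.648, 238.622],
       [  0.   ,   0.   ,   1.   ]]), 'hand_eye': array([[-0.   , -0.961, -0.278,  0.071],
       [ 1.   , -0.   , -0.   ,  0.002],
       [ 0.   , -0.278,  0.961, -0.143],
       [ 0.   ,  0.   ,  0.   ,  1.   ]])}
pad_left [(0.87, [295.2, 82.9])]
pad_right [(0.67, [294.2, 81.3]), (0.52, [159.0, 272.2])]
ball_rear_center [(0.96, [278.6, 237.3])]
ball_front_center [(0.87, [281.9, 203.1]), (0.32, [291.2, 95.2])]
```

View pics/w1.png

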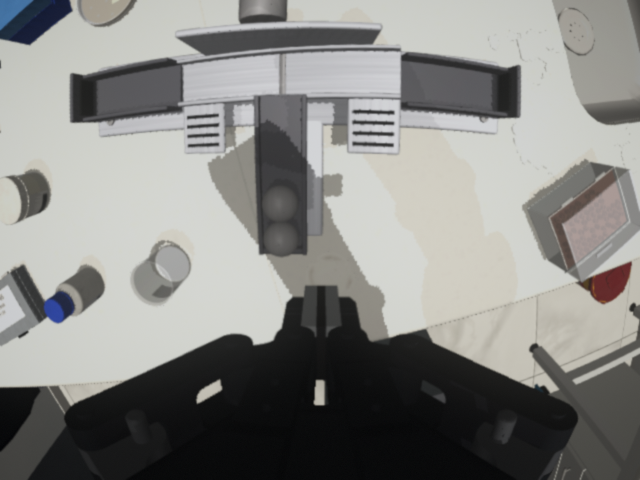

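The wrist view shows the right pad raised at about (373,126), the low left pad at (205,128), and the balls at (281,203) and (282,237). The lip's middle is at (282,96). I'll refine the pose from these.

```bash
python3 - <<'E'
from h import *
from scipy.optimize import least_squares
from scipy.spatial.transform import Rotation as Ro
np.set_printoptions(precision=4,suppress=True)
L=np.array([[-46,78,73],[-46,-78,104],[-136,0,118],[-106,0,119.6],[-20,0,113]])/1000
P=np.array([(205,128),(373,126),(281.5,237),(281,203),(282,96)])
i=vision.camera_info("wrist");z=np.load("w1.npz");q=z["q"]
R=Ro.from_quat([q[1],q[2],q[3],q[0]]).as_matrix();H=np.array(i["hand_eye"]);m=i["mtx"]
def f(v):
    X=np.array([W(*l,v=v) for l in L]);T=(X-z["p"])@R;c=(T-H[:3,3])@H[:3,:3]
    rr=np.hypot(c[:,0],c[:,1]);th=np.arctan2(rr,c[:,2])
    return (np.c_[m[0,2]+m[0,0]*th*c[:,0]/rr,m[1,2]+m[0,0]*th*c[:,1]/rr]-P).ravel()
print(f(PO).reshape(-1,2))
o=least_squares(f,PO,loss="soft_l1");print(o.x,PO);print(f(o.x).reshape(-1,2))
np.save("pose.npy",(o.x*2+PO)/3)
E
```

```text
[[-2.9089  6.6966]
 [ 2.8257  5.3323]
 [ 0.0988  4.0296]
 [-0.6372  2.866 ]
 [-2.3703  2.9795]]
[ 0.6221  0.0275 -0.2527] [ 0.6192  0.0303 -0.2391]
[[-1.6938  1.8074]
 [ 4.4525  2.4768]
 [ 0.1126 -0.0189]
 [-0.0951 -1.3954]
 [-0.2713 -1.3404]]
```

```bash
python3 - <<'E'
from h import *
np.set_printoptions(precision=3,suppress=True)
print(PO)
ctrl.movep(W(-.048,-.080,.150),Q(PO[2]))
for z in(.105,.095,.085,.076):
    ctrl.movel(W(-.048,-.080,z),max_speed=.06);s=get_state();print(z,s["time"],s["tcp_pos"],s["contact_force"])
ctrl.movel(W(-.048,-.080,.15),max_speed=.15)
ctrl.movel(W(-.12,-.03,.27),max_speed=.2)
s=get_state();im,d=vision.grab_frame("wrist");cv2.imwrite("pics/w2.png",im[20:340,40:560]);print(s["time"])
E
```

```text
[ 0.621  0.028 -0.248]
0.105 6.275 [ 0.555 -0.037  0.105] [0.746 0.922 1.516]
0.095 6.5917 [ 0.555 -0.037  0.095] [ 0.289 -0.322  0.566]
0.085 6.9083 [ 0.555 -0.037  0.084] [-0.445 -0.053 -0.017]
0.076 7.2083 [ 0.555 -0.037  0.076] [0.12  1.14  0.191]
8.7417
```

View pics/w2.png

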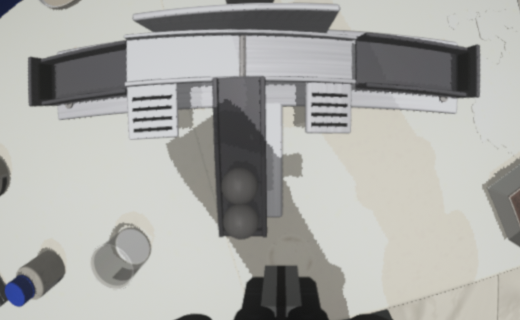

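The gate has tipped: the left pad now looks raised at crop (152,110), the right pad is low at (328,107), and both balls are still on the ledge at (240,185) and (240,220). Next is the push.

```bash
python3 - <<'E'
from h import *
np.set_printoptions(precision=3,suppress=True)
ctrl.movep(W(-.187,0,.17),Q(PO[2]))
ctrl.movel(W(-.187,0,.1155),max_speed=.08)
fl=lambda x:.102+.007*(x+.149)/.129+.013
for x in(-.15,-.11,-.08):
    ctrl.movel(W(x,0,fl(x)),max_speed=.05);s=get_state();print(x,s["time"],s["tcp_pos"],s["contact_force"])
im,d=vision.grab_frame("wrist");cv2.imwrite("pics/w3.png",im[0:340,40:560])
E
```

```text
-0.15 11.0833 [0.476 0.065 0.115] [ 0.062  0.245 -0.338]
-0.11 12.0333 [0.515 0.055 0.117] [-0.261  0.479 -0.344]
-0.08 12.7833 [0.544 0.048 0.119] [0.152 0.782 0.821]
```

View pics/w3.png

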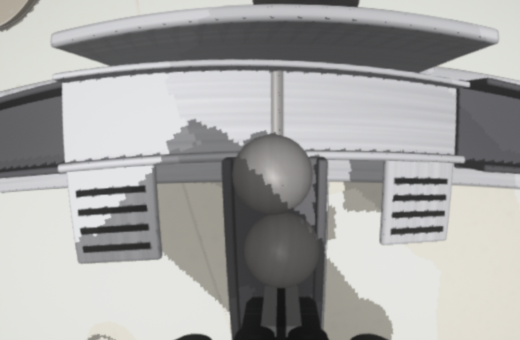

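The front ball is at the lip, crop (273,172), with the rear ball behind it at (281,250) and the finger centred behind that. I'll keep pushing.

```bash
python3 - <<'E'
from h import *
np.set_printoptions(precision=3,suppress=True)
fl=lambda x:.102+.007*(x+.149)/.129+.013
ctrl.movel(W(-.065,0,fl(-.065)),max_speed=.04);ctrl.pause(1)
ctrl.movel(W(-.030,0,fl(-.030)),max_speed=.04);ctrl.pause(.5)
s=get_state();print(s["time"],s["contact_force"])
ctrl.movel(W(-.05,0,.19),max_speed=.12)
ctrl.movel(W(-.12,-.03,.27),max_speed=.2);ctrl.pause(.5)
s=get_state();im,d=vision.grab_frame("wrist");cv2.imwrite("pics/w4.png",im[20:340,40:560]);print(s["time"],s["contact_force"])
E
```

```text
15.8833 [0.243 0.727 0.405]
17.825 [-0.425  0.251 -0.607]
```

View pics/w4.png

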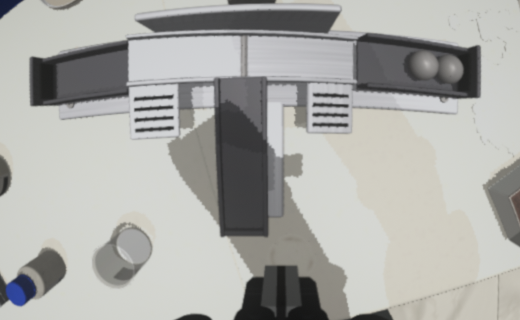

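Both balls lie at the end of the right chute, crop (421,66) and (448,69). The gate is still tipped right and the bystanders haven't moved.

```bash
python3 - <<'E'
from h import *
ctrl.pause(1.5)
print(get_state()["time"],[(a["p"],a["point"]) for n in("ball_rear_center","ball_front_center") for a in (vision.grab_frame("wrist") and models.recognise("wrist",n))[:2]])
ticket.close_job()
E
```

```text
19.375 [(0.69, [160.5, 276.5]), (0.68, [460.8, 85.8]), (0.58, [489.1, 90.9])]
the job is handed in; nothing more can be done
```

The job is done and handed in at about 19 s of the 48 s allowed; the hand-in gives no verdict. I pressed the raised right pad down, which tipped the gate from the left chute to the right one. I then pushed both balls along the ledge with the shut fingertips until they dropped and ran down the right chute.

- **Final picture:** both balls lie together at the end of the right chute, and the gate is still tipped right. The beaker, the bottle and the visible edge of the tip box have not moved. The sample cup is outside that crop, and the arm never went near it.
- **At rest:** after a 1.5 s wait the networks still found balls at the right chute's end, within a pixel or so of where they were.
- **Contact:** the arm is clear of everything, and the measured forces stayed around 2 N or less throughout.
- **Disagreements:** the last network check also gave a false ball at pixel (160, 276), which is where the beaker stands. The feeder pose from the fixed cameras and the one from the wrist camera differed by about 4 mm and 0.014 rad, so I used a weighted mean.

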